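# Let a ratcheted tube carousel back by one notch

## Task

The tube carousel has been fed one station too far. Using only a fingertip and grasping nothing, tip the pawl's lever over so that its nose lifts clear of the wheel and stays up, then push the wheel's upright post to turn the wheel backward (anticlockwise from above, the way the pawl had been blocking) by one notch. Then tip the pawl back down so that its nose sits fully home behind the next tooth, and leave the vials in their cups and everything else where it is.

Things in the scene. Friction and masses are not known exactly. Their poses are not given: they have to be found in the camera images.
- feeder: The fixed base of the tube carousel: aluminium plate 214 x 214 mm, 12 mm thick, bolted down. Origin on the table under the plate's centre, in line with the wheel's axle; z up. The pawl's bracket stands on the +y side, towards -x.
- carousel (a joint): The white wheel, 200 mm across, on a vertical axle through the feeder's origin. rad; positive = anticlockwise from above = backward; -0.03 to 0 at the start, where a tooth at the nose blocks backward turning. One notch is 0.785. With the pawl up it turns either way against light friction (about 1.5 N at the post) and stays where it is left.
- rim_face (a point): Point in the wheel's flat top (50 mm above the table) on the axle. Eight saw teeth 10 mm high stand near its rim at radius 91 mm, each with an upright face towards the pawl's pivot and a ramp 38 mm long behind it, then 25 mm of flat. The nose drops home on that flat with the wheel 0.60 to 0.78 rad back; farther back it lands on a tooth.
- post_top (a point): Centre of the top of the wheel's only upright post, the part to push: steel, 13 mm diameter with a 17 mm head (the top 14 mm), top 131 mm above the table, 60 mm from the axle; it turns with the wheel. At the start it is on the side away from the pawl. Seven grey cups, 33 mm across, 20 mm high, share the wheel; vials in them reach 106 mm above the table.
- pawl (a joint): The steel L-shaped pawl. rad; 0 = nose down, home on its stop; grows as the nose lifts, to a stop at 1.45. Its weight tips it over centre: past about 0.8 it falls on to 1.45 and stays up, below that it falls back down (to about 0.12 if a tooth is beneath). About 1 N at the end of an arm tips it.
- pivot (a point): The pawl's fixed pivot, 64 mm above the table, at feeder x -70, y +91 mm; its axis lies along the feeder's y. The bracket's two cheeks are 29 mm wide overall, 16 mm along x, and rise to 72 mm above the table.
- lever_top (a point): Centre of the crossbar (16 mm thick, 22 mm wide) at the end of the pawl's finger lever (10 mm thick), 60 mm from the pivot. With the pawl down the lever stands upright above the pivot; push it towards the feeder's -x to lift the nose. With the pawl up it lies nearly level, pointing to the feeder's -x.
- nose_tip (a point): Lower far edge of the pawl's nose, 70 mm from the pivot. Pawl down: the nose arm (12 mm wide, 10 mm thick) reaches level from the pivot towards the feeder's +x, its top 69 mm above the table, at right angles to the lever. Pawl up: it stands almost upright, its end about 133 mm above the table; push it towards the feeder's +x to bring the nose down.
- vial_b: Loose capped vial, 23 mm diameter, 54 mm tall, standing in a cup of the wheel; origin under its base, z up. Leave it in its cup.
- vial_c: Loose vial like vial_b, in another cup.
- vial_d: Loose vial like vial_b, in another cup.
- spare_cap: Loose ribbed screw cap, 23 mm across, 12 mm high, on the base plate's far left corner; bystander.
- tape_roll: Roll of tape, 64 mm across, 19 mm high, lying flat on the table; bystander.
- petri: Closed petri dish, 64 mm across, 16 mm high, on the table; bystander.
- timer: Bench timer 66 x 62 x 18 mm on the table; bystander.
- tube_50: Standing 50 ml tube, 38 mm across, 110 mm tall, on the table; bystander.

How it is judged (in metres and radians):
On the way, in this order (a step that is already met when the one before it is completed fails the run):
1. the pawl is tipped up off the wheel and stays up, before the wheel is turned (value of joint pawl above 1.2 rad and value of joint carousel below 0.2 rad), for 0.2 s.
2. the wheel is pushed backward a notch with the pawl up (value of joint pawl above 1.2 rad and value of joint carousel above 0.5 rad), for 0.2 s.
At the end, for the whole second after the job is handed in: the wheel is one notch back (0.56 to 0.84 rad) and at rest, and the pawl is down with its nose home behind the next tooth (pawl below 0.05 rad) (value of joint pawl below 0.05 rad and value of joint carousel between 0.56 and 0.84 rad and velocity of joint carousel between -0.05 and 0.05 rad/s); the robot touches nothing.
It fails at once if the wheel is turned back well past one notch, or forward by more than a third of a notch (value of joint carousel above 1.15 rad or value of joint carousel below -0.26 rad).
It fails at once if a vial is lifted out of its cup or tipped over (height (world z) of any of vial_b, vial_c, vial_d above 0.067 m or angle between any of vial_b, vial_c, vial_d's own z axis and vertical above 0.5 rad).
It fails at once if a bystander is moved by more than 20 mm (distance of any of spare_cap, tape_roll, petri, timer, tube_50 from where it was at the start of the episode above 0.02 m).
It also fails if it takes over 59 s, if anything falls off the work surface, if the arm or the gripper's body presses on something with over 40 N, if the wrist force passes 120 N, or if a joint passes its speed limit or range.

## Robot

A 6-joint arm with a two-finger parallel gripper is mounted at the origin on the work surface; the furniture and walls round the work are solid. World frame = base frame: x ahead of the robot, y to its left, z up, the work surface at z = 0. Lengths are in m, angles in degrees, forces in N, time in s.
With the tool pointing down it reaches from about 0.25 to 0.725 m from the base axis. Payload 9.7 kg.
Tool frame: the origin (TCP) lies at the very end of the fingers, on their centre line; the grasp point (between the pads) lies 19 mm behind it (bot.grip_point_offset is the distance from the TCP to the grasp point, in m); y points along the fingers, x is the direction in which the jaws open and shut, and the axes are right-handed (so a half turn about y gives the same grasp; the last joint's range is limited). The gripper opens to 85 mm and grips with 20 to 120 N. Pads are 22 mm wide; open, the fingers measure 114 mm over their backs; the gripper's body (76 mm by 85 mm) begins 54 mm behind the grasp point. The pads swing forward as they close: fully open they stand 13 mm farther back than shut.
Start: joints at [-74.141, 4.979, 10.078, 95.1, 0, 90], TCP at [0.15, -0.529, 0.231] pointing down, gripper open.
Joint ranges: [-179.16, 179.16], [-48.56, 103.87], [-65.8, 70.77], [-126.05, 130.52], [-82.76, 87.17], [-180, 180]. Speed limits (degrees/s): [127.2, 127.2, 147.25, 180, 180, 180].

## Interface

Orientations are given as [roll, pitch, yaw] about the fixed x, y, z axes, in that order (R = Rz(yaw) Ry(pitch) Rx(roll)).
In Python, from workcell import bot gives the robot as it stands.
- The arm moves only by the shell command python3 -m inch 'ROWS' [FORCE]. ROWS is JSON, a list of rows, each a list of 3 entries, a list of its own where there are three numbers: the shift along the tool's x, y, z in mm, then the turn, a rotation vector about the tool's x, y, z in rad, then the finger opening in mm, from 0 to 85.4. In form: [[[x, y, z], [ax, ay, az], grip], ...]. A call has 1 to 20 rows; each row is the pose to reach, as a shift and turn from the pose measured when the call began, along the tool's axes at that moment; what a row does not reach only later rows make up. A row lasts 1/10 s, in which the tool goes at most 50 mm and 8.59 degrees, less where a joint would pass 70% of its speed; a pose out of reach is approached as far as the arm can. A call with a gripper value outside its range is refused whole. The fingers move at their own pace and stop on an object; FORCE is the grip in N (left out, the last holds). Time passes only in rows, so rows that repeat a pose let the fingers close. It gives the time, the measured TCP pose, the force and the opening at its end, in the units of the state.
- bot.get_obs(): the state, without advancing time (a new reading comes with each control period).
- bot.camera(name): name is "scene" or "side" or "wrist"; returns a dict with "frame" (384x512x3 uint8, red, green, blue), "mtx" (3x3 intrinsics, pixels), "k1" (the pictures are not rectified: a ray, as slopes to the right and down, at radius r is drawn at 1 + k1 r^2 times it, then the intrinsics apply), "origin" and "orientation" of the camera in the world. Camera axes: x right, y down, z forward; pixel columns grow to the right and rows downward; lengths in m; the calibration is good to about 2 mm. A picture is of the moment at which its call begins. There is no depth.
- bot.job_done(): hands the job in, once; it reports no verdict.
Trained networks look in a picture, given as the dict that the camera call returned (one of the last four; its "shot" number tells which), for a name from the list of things; names that differ only in an ending like _2 or _b are one class to them, and where a whole thing is asked for, a point or a joint stands for the part that bears it (a point fixed in the world has none). Each returns a list of dicts, best first, with "confidence" (0 to 1); they miss things now and then, are a little off and sometimes report something else, mostly with a low value. They report only what shows in the picture. A call takes as long as a camera call.
- bot.search_frame(picture, name): "box" ([left, top, right, bottom] in pixels, round what is visible of it).
- bot.cut_out(picture, name): "region" (384x512 bool, what is visible of it) and "box" ([left, top, right, bottom] in pixels, round what is visible of it).
The state is a dict: "time": time; "q": joint angles; "qd": joint speeds; "joint_efforts": joint torques, N m; "ee_pos": TCP position; "tcp_rot": TCP orientation; "wrist_force": force on the tool from outside, world axes, zero at the start; "torque": the same for the moment, N m; "opening": finger opening in m.
Only numpy, scipy, OpenCV 4.12 (cv2) and the standard library are available. Lean on these libraries where they do the work, as an engineer would, in place of code of your own. Each camera call takes 0.05 s, during which the arm holds its last target. There are 200 camera calls.

## Working session

There is one attempt and no reset: what is moved stays moved. The work goes in short steps, Python scripts to look and compute and a shell command to move; the robot and the scene stay as the last step left them, time stands still between calls to the robot, and variables do not carry over. Pictures are saved under pics/ and viewed, about 8 in all and at most 12, crops included, and the job is handed in when it is done.

```bash
ls; mkdir -p pics
cat > h.py <<'E'
import numpy as np, cv2
from workcell import bot
from scipy.spatial.transform import Rotation as R
def rot(o):
    o=np.array(o,float)
    if o.shape==(3,3): return o
    return R.from_euler('xyz',o,degrees=True).as_matrix()
def ray(p,uv):
    K=p['mtx'];d=np.array([(uv[0]-K[0][2])/K[0][0],(uv[1]-K[1][2])/K[1][1]])
    s=d.copy()
    for _ in range(20): s=d/(1+p['k1']*(s@s))
    return np.array(p['origin']),rot(p['orientation'])@np.array([s[0],s[1],1])
def at_z(p,uv,z):
    o,d=ray(p,uv);return o+d*(z-o[2])/d[2]
def proj(p,X):
    c=rot(p['orientation']).T@(np.array(X)-np.array(p['origin']));s=c[:2]/c[2];s=s*(1+p['k1']*(s@s))
    K=np.array(p['mtx']);return np.array([K[0,0]*s[0]+K[0,2],K[1,1]*s[1]+K[1,2]])
def tri(ps,uvs):
    A=np.zeros((3,3));b=np.zeros(3)
    for p,u in zip(ps,uvs):
        o,d=ray(p,u);d/=np.linalg.norm(d);M=np.eye(3)-np.outer(d,d);A+=M;b+=M@o
    return np.linalg.solve(A,b)
E
python3 - <<'E'
from h import *
o=bot.get_obs();print({k:np.round(v,3).tolist() for k,v in o.items()})
im=[]
for n in ['scene','side']:
    p=bot.camera(n);im.append(p['frame']);print(n,p['origin'],p['orientation'],p['k1'],p['mtx'],p['shot'])
    for t in ['feeder','carousel','rim_face','post_top','pawl','lever_top','nose_tip','vial_b','spare_cap','tape_roll','petri','timer','tube_50']:
        try: print(t,[(np.round(d['box']).tolist(),round(d['confidence'],2)) for d in bot.search_frame(p,t)[:3]])
        except Exception as e: print(t,e)
for n,i in zip(['scene','side'],im): cv2.imwrite(f'pics/{n}0.png',cv2.resize(i[:,:,::-1],(800,600)))
E
```

```text
pics
{'time': 0.0, 'q': [-74.14, 5.01, 10.034, 95.098, -0.002, 90.001], 'qd': [0.003, 0.039, 0.074, 0.047, -0.096, -0.025], 'joint_efforts': [-0.003, -52.039, 46.48, 0.016, -0.0, -0.0], 'ee_pos': [0.15, -0.529, 0.231], 'tcp_rot': [-90.002, 0.074, -74.141], 'wrist_force': [-0.072, 0.119, 0.774], 'torque': [-0.039, -0.023, 0.023], 'opening': 0.085}
scene [-0.13032535 -0.75995668  0.78312369] [-123.01332214   -0.33739512  -38.65116722] -0.046595298544707266 [[372.4367398    0.         259.73314271]
 [  0.         372.4367398  191.99710748]
 [  0.           0.           1.        ]] 1
feeder [([341.0, 245.0, 382.0, 293.0], 0.84)]
carousel [([343.0, 242.0, 376.0, 288.0], 0.68), ([180.0, 172.0, 194.0, 182.0], 0.66)]
rim_face [([342.0, 246.0, 376.0, 286.0], 0.8)]
post_top [([347.0, 245.0, 374.0, 287.0], 0.95)]
pawl [([343.0, 248.0, 380.0, 294.0], 0.33)]
lever_top []
nose_tip []
vial_b []
spare_cap []
tape_roll [([178.0, 171.0, 193.0, 185.0], 0.54)]
petri [([240.0, 239.0, 256.0, 257.0], 0.7)]
timer []
tube_50 []
side [ 0.36736    -0.89861849  0.6843989 ] [-120.31856484   -0.14871533   -8.620
[... 373 characters left out ...]
0], 0.83), ([211.0, 162.0, 226.0, 174.0], 0.63)]
pawl [([274.0, 234.0, 307.0, 276.0], 0.69)]
lever_top [([270.0, 234.0, 303.0, 276.0], 0.73), ([209.0, 165.0, 228.0, 174.0], 0.52)]
nose_tip [([278.0, 235.0, 304.0, 274.0], 0.67), ([338.0, 289.0, 347.0, 300.0], 0.44)]
vial_b [([308.0, 292.0, 321.0, 317.0], 0.54), ([259.0, 277.0, 270.0, 293.0], 0.54), ([306.0, 266.0, 317.0, 288.0], 0.5)]
spare_cap []
tape_roll [([209.0, 163.0, 226.0, 175.0], 0.55), ([225.0, 235.0, 349.0, 371.0], 0.44), ([275.0, 133.0, 284.0, 155.0], 0.33)]
petri [([200.0, 249.0, 221.0, 267.0], 0.94), ([259.0, 277.0, 271.0, 296.0], 0.4)]
timer []
tube_50 [([274.0, 134.0, 284.0, 155.0], 0.49), ([239.0, 266.0, 342.0, 348.0], 0.19)]
```

View pics/scene0.png

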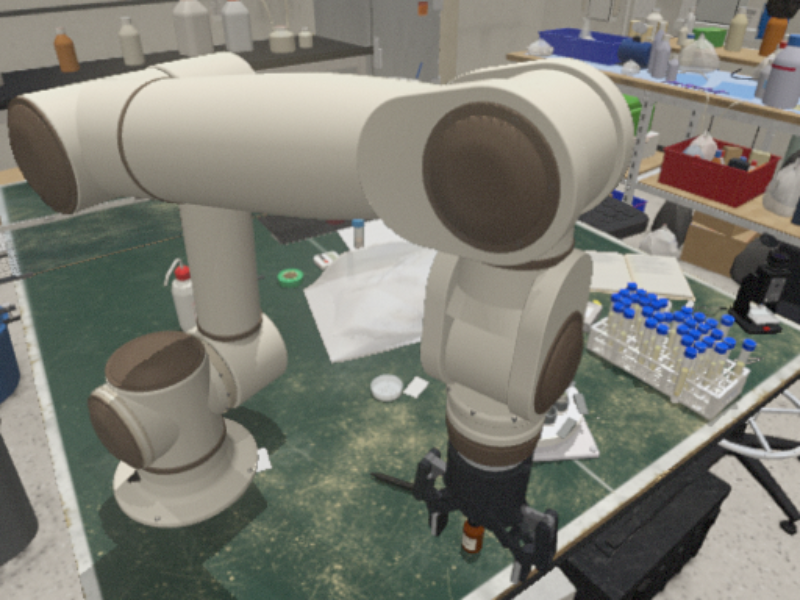

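View pics/side0.png

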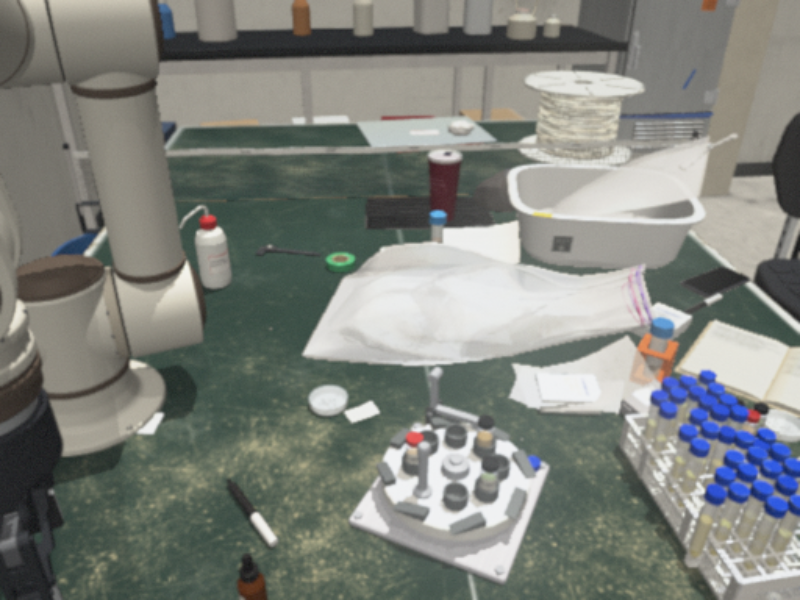

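The scene view is mostly blocked by the arm. The side view (800x600) shows the plate with corners at about (352,520), (502,575) and (548,465). The post head is at (422,448), the pawl lever at (434,373), its nose points to (475,415), and the blue spare cap is at (533,463). I'll take a closer crop to measure from.

Run:
```python
from h import *
p=bot.camera('side')
c=p['frame'][225:385,210:360,::-1]
cv2.imwrite('pics/crop1.png',cv2.resize(c,(600,640)[:2] if 0 else (562,600),interpolation=cv2.INTER_CUBIC))
```

```text
(no output)
```

View pics/crop1.png

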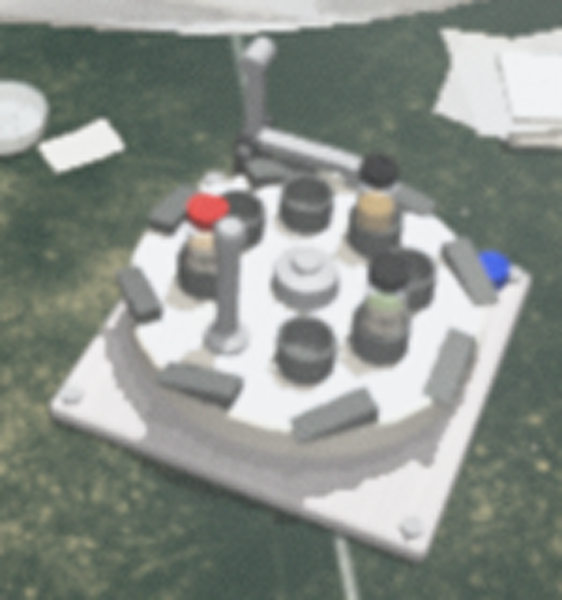

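Run:
```python
from h import *
from scipy.optimize import least_squares
p=bot.camera('side')
f=lambda u:(np.array(u)/3.748)+[210,225]
# plate coords
obs=[((-.107,-.107,.012),(53,402)),((.107,-.107,.012),(426,546)),((.107,.107,.012),(530,278)),((-.07,.091,.132),(261,43)),((0,0,.065),(306,258)),]
def w(x,P):
    c,s=np.cos(x[2]),np.sin(x[2]);return np.array([x[0]+c*P[0]-s*P[1],x[1]+s*P[0]+c*P[1],P[2]])
r=least_squares(lambda x:np.concatenate([proj(p,w(x,P))-f(u) for P,u in obs]),[.4,-.4,-.4],x_scale=[.1,.1,.1])
print(r.x,np.degrees(r.x[2]),r.fun.round(1))
po=at_z(p,f((229,223)),.131);d=po[:2]-r.x[:2];print('post',po,np.linalg.norm(d),np.degrees(np.arctan2(d[1],d[0])-r.x[2]))
for n,u,z in [('lever',(260,50),.124),('nose',(360,163),.069),('red',(208,203),.106),('blk1',(379,162),.106),('blk2',(391,262),.106),('cap',(493,262),.024)]:
    q=at_z(p,f(u),z);d=q[:2]-r.x[:2];c,s=np.cos(r.x[2]),np.sin(r.x[2]);print(n,q.round(4),'feeder',(c*d[0]+s*d[1]).round(4),(-s*d[0]+c*d[1]).round(4))
```

```text
[ 0.54446896 -0.28013348 -0.60183253] -34.48246374370947 [-1.6 -0.7  0.   0.8  1.5 -2.5 -0.5  0.2  0.6  1.3]
post [ 0.49224838 -0.31229711  0.131     ] 0.06133097449199821 -113.88784269621262
lever [ 0.5399 -0.1612  0.124 ] feeder -0.0711 0.0954
nose [ 0.5929 -0.2076  0.069 ] feeder -0.0012 0.0872
red [ 0.4896 -0.2688  0.106 ] feeder -0.0517 -0.0217
blk1 [ 0.5901 -0.2499  0.106 ] feeder 0.0205 0.0507
blk2 [ 0.5753 -0.3269  0.106 ] feeder 0.0519 -0.0211
cap [ 0.6644 -0.2549  0.024 ] feeder 0.0846 0.0887
```

```bash
python3 -m inch '[[[-14,0,33],[0,-0.05,0],40],[[-28,0,66],[0,-0.1,0],0],[[-42,0,99],[0,-0.15,0],0],[[-56,0,132],[0,-0.2,0],0],[[-70,0,165],[0,-0.25,0],0],[[-86,0,199],[0,-0.3,0],0],[[-101,0,232],[0,-0.35,0],0],[[-115,0,266],[0,-0.4,0],0],[[-130,0,300],[0,-0.45,0],0],[[-144,0,333],[0,-0.5,0],0],[[-158,0,366],[0,-0.55,0],0],[[-173,0,400],[0,-0.6,0],0],[[-187,10,433],[0,-0.65,0],0],[[-202,20,466],[0,-0.692,0],0],[[-216,30,499],[0,-0.692,0],0],[[-216,40,499],[0,-0.692,0],0],[[-216,40,499],[0,-0.692,0],0],[[-216,40,499],[0,-0.692,0],0]]'
python3 - <<'E'
from h import *
print({k:np.round(v,3).tolist() for k,v in bot.get_obs().items()})
p=bot.camera('side');a=p['frame'][150:350,200:400,::-1]
q=bot.camera('wrist');b=q['frame'][:,:,::-1];print(q['origin'],q['orientation'])
cv2.imwrite('pics/m1.png',np.hstack([cv2.resize(a,(400,400)),cv2.resize(b,(400,300))[:,:] if 0 else cv2.copyMakeBorder(cv2.resize(b,(400,300)),0,100,0,0,0)]))
E
```

```text
time: 3.3
ee_pos: [0.5707, -0.1854, 0.1915]
tcp_rot: [-90.0, 0.0, -34.5]
wrist_force: [-0.1, -0.3, -0.1]
opening: -0.0
{'time': 3.3, 'q': [-17.988, 11.319, 12.727, 91.434, -0.012, 106.529], 'qd': [-0.619, -0.807, 0.67, 0.064, 0.065, 0.02], 'joint_efforts': [0.965, -57.646, 45.921, -0.135, 0.029, 0.004], 'ee_pos': [0.571, -0.185, 0.191], 'tcp_rot': [-90.018, 0.021, -34.517], 'wrist_force': [-0.097, -0.288, -0.098], 'torque': [-0.03, -0.025, -0.014], 'opening': -0.0}
[ 0.61583014 -0.11918765  0.33441512] [ 1.61423083e+02 -5.69737977e-02 -3.45275659e+01]
```

View pics/m1.png

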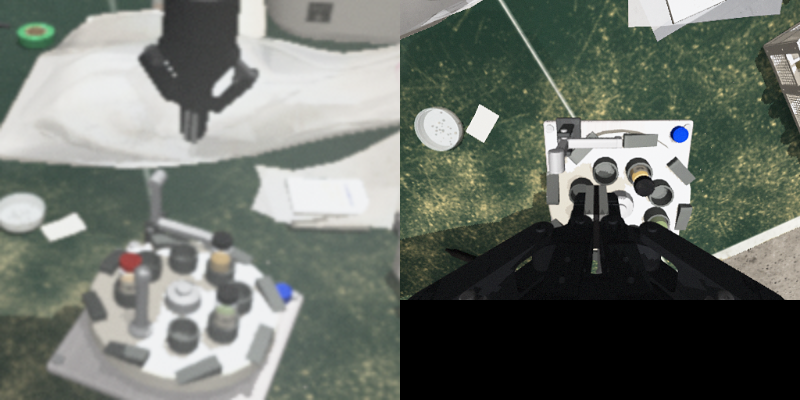

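The tool is now aligned with the feeder, with the closed fingers above and to the +x side of the lever. In the wrist picture (native pixels) the plate corners are at about (186,155) and (375,155), and the crossbar is at about (199,200). I'll check these against the fit.

Run:
```python
from h import *
q=bot.camera('wrist');x=[.5445,-.2801,np.radians(-34.5)];c,s=np.cos(x[2]),np.sin(x[2])
for n,u,z in [('c1',(186,155),.012),('c2',(375,155),.012),('lev',(199,200),.128),('cap',(358,172),.024)]:
    w=at_z(q,u,z);d=w[:2]-x[:2];print(n,w.round(4),(c*d[0]+s*d[1]).round(4),(-s*d[0]+c*d[1]).round(4))
for P in [(-.107,.107,.012),(.107,.107,.012),(-.07,.091,.132)]:
    print(proj(q,[x[0]+c*P[0]-s*P[1],x[1]+s*P[0]+c*P[1],P[2]]).round(0))
for t in ['lever_top','nose_tip','pawl']: print(t,[(np.round(d['box']).tolist(),round(d['confidence'],2)) for d in bot.search_frame(q,t)[:2]])
```

```text
c1 [ 0.5204 -0.1334  0.012 ] -0.103 0.1073
c2 [ 0.6912 -0.251   0.012 ] 0.1044 0.1071
lev [ 0.5416 -0.1601  0.128 ] -0.0703 0.0973
cap [ 0.6648 -0.2523  0.024 ] 0.0834 0.091
[182. 155.]
[377. 155.]
[199. 210.]
lever_top [([191.0, 175.0, 283.0, 221.0], 0.95)]
nose_tip [([191.0, 172.0, 283.0, 220.0], 0.63), ([183.0, 148.0, 377.0, 352.0], 0.44)]
pawl [([188.0, 173.0, 286.0, 223.0], 0.93), ([183.0, 149.0, 378.0, 350.0], 0.32)]
```

```bash
python3 -m inch '[[[0,25,0],[0,0,0],0],[[0,50,0],[0,0,0],0],[[0,75,0],[0,0,0],0],[[0,81,0],[0,0,0],0],[[-8,82,0],[0,0,0],0],[[-14,82,0],[0,0,0],0],[[-20,82,0],[0,0,0],0],[[-26,83,0],[0,0,0],0],[[-32,84,0],[0,0,0],0],[[-38,85,0],[0,0,0],0],[[-44,87,0],[0,0,0],0],[[-50,89,0],[0,0,0],0],[[-55,91,0],[0,0,0],0],[[-60,92,0],[0,0,0],0],[[-64,92,0],[0,0,0],0],[[-64,92,0],[0,0,0],0]]'
python3 - <<'E'
from h import *
p=bot.camera('side')
cv2.imwrite('pics/m2.png',cv2.resize(p['frame'][190:350,200:370,::-1],(600,565),interpolation=cv2.INTER_CUBIC))
E
```

```text
time: 5.2
ee_pos: [0.5181, -0.149, 0.1]
tcp_rot: [-90.0, -0.1, -34.5]
wrist_force: [1.0, -0.1, 0.1]
opening: 0.0003
```

View pics/m2.png

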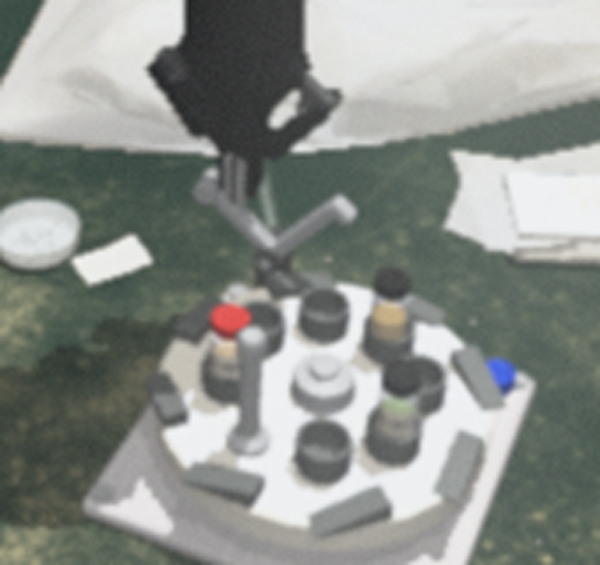

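The finger is pushing the crossbar (near (210,188)) and the pawl has tipped to about 0.7 rad, with the nose arm raised to (340,210). The wheel hasn't turned. I'll push a little farther, wait, then lift off.

```bash
python3 -m inch '[[[-5,2,0],[0,0,0],0],[[-10,4,0],[0,0,0],0],[[-14,5,0],[0,0,0],0],[[-18,5,0],[0,0,0],0],[[-20,5,0],[0,0,0],0],[[-20,5,0],[0,0,0],0],[[-20,5,0],[0,0,0],0],[[-20,5,0],[0,0,0],0],[[-20,-10,0],[0,0,0],0],[[-20,-30,0],[0,0,0],0],[[-20,-60,0],[0,0,0],0],[[-20,-80,0],[0,0,0],0],[[-20,-80,0],[0,0,0],0],[[-20,-80,0],[0,0,0],0],[[-20,-80,0],[0,0,0],0],[[-20,-80,0],[0,0,0],0]]'
python3 - <<'E'
from h import *
p=bot.camera('side')
cv2.imwrite('pics/m3.png',cv2.resize(p['frame'][190:350,200:370,::-1],(600,565),interpolation=cv2.INTER_CUBIC))
E
```

```text
time: 6.85
ee_pos: [0.5014, -0.1377, 0.1791]
tcp_rot: [-90.0, 0.0, -34.5]
wrist_force: [-0.2, -0.3, 0.3]
opening: 0.0
```

View pics/m3.png

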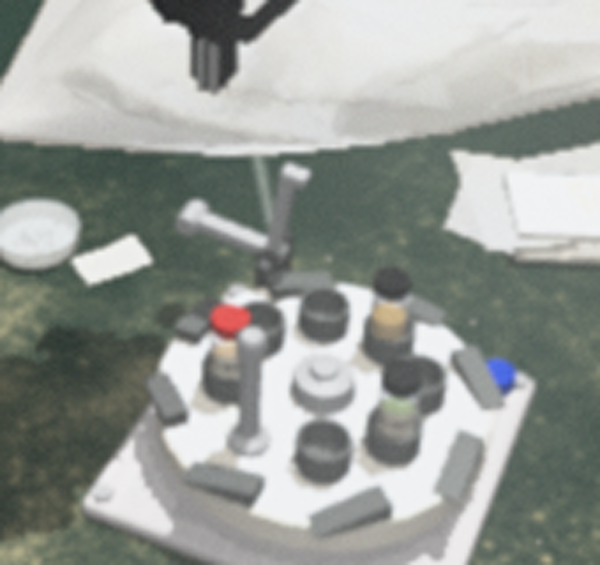

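The pawl is up: the nose arm is upright at (292,175) and the lever is lying over at (192,215). Next I'll go behind the post and push its head, keeping the tip above the vials.

```bash
python3 -m inch '[[[10,0,-28],[0,0,0],0],[[20,0,-56],[0,0,0],0],[[32,0,-90],[0,0,0],0],[[44,0,-120],[0,0,0],0],[[54,0,-149],[0,0,0],0],[[54,20,-149],[0,0,0],0],[[54,45,-149],[0,0,0],0],[[54,66,-149],[0,0,0],0],[[54,66,-149],[0,0,0],0],[[60,66,-149],[0,0,0],0],[[66,66,-149],[0,0,0],0],[[72,66,-149],[0,0,0],0],[[78,66,-149],[0,0,0],0],[[84,66,-149],[0,0,0],0],[[89,66,-149],[0,0,0],0],[[94,66,-149],[0,0,0],0],[[96,66,-149],[0,0,0],0],[[96,66,-149],[0,0,0],0]]'
python3 - <<'E'
from h import *
p=bot.camera('side')
cv2.imwrite('pics/m4.png',cv2.resize(p['frame'][190:350,200:370,::-1],(600,565),interpolation=cv2.INTER_CUBIC))
E
```

```text
time: 8.7
ee_pos: [0.4966, -0.315, 0.1132]
tcp_rot: [-90.0, -0.0, -34.5]
wrist_force: [-0.1, -0.1, -0.0]
opening: -0.0003
```

View pics/m4.png

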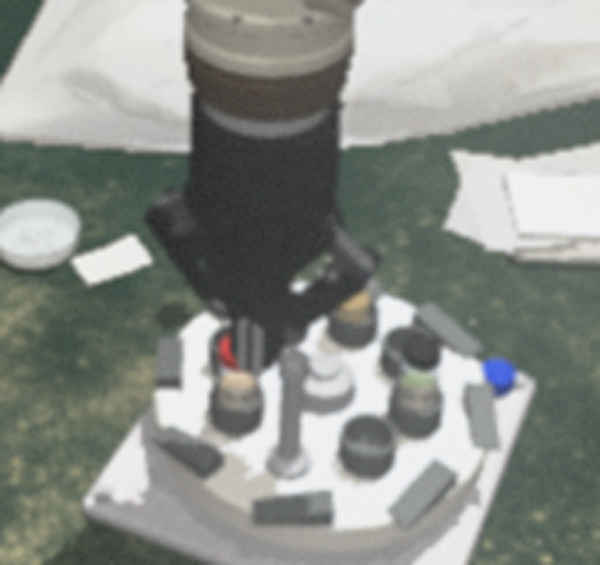

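The finger is behind the post, whose head is now at about (293,353), having been at (253,338). The wheel has turned partway and the vials are still in their cups. I'll compute the angle.

```bash
cat > ang.py <<'E'
from h import *
def ang(p,uv,z=.131):
    x=[.5445,-.2801,np.radians(-34.5)];w=at_z(p,uv,z);d=w[:2]-x[:2];return np.degrees(np.arctan2(d[1],d[0])-x[2]),np.linalg.norm(d)
E
python3 - <<'E'
from ang import *
p=bot.camera('side');f=lambda u:np.array(u)/3.53+[200,190]
print(ang(p,f((253,334))),ang(p,f((293,351))))
print(ang(p,f((249,440)),.052),ang(p,f((290,463)),.052))
E
```

```text
(np.float64(-112.96661660687116), np.float64(0.060768976704695596)) (np.float64(-89.3013784176994), np.float64(0.05858706984805985))
(np.float64(-112.19410723756843), np.float64(0.061915040570480605)) (np.float64(-86.30977076873697), np.float64(0.06302071524937947))
```

The wheel has turned about 0.43 rad. Another 16 mm should bring it to about 0.69. Then I'll back off a little and look.

```bash
python3 -m inch '[[[4,0,0],[0,0,0],0],[[8,0,0],[0,0,0],0],[[12,0,0],[0,0,0],0],[[15,0,0],[0,0,0],0],[[16,0,0],[0,0,0],0],[[16,0,0],[0,0,0],0],[[12,0,0],[0,0,0],0],[[4,0,0],[0,0,0],0],[[-4,0,0],[0,0,0],0],[[-4,-20,0],[0,0,0],0],[[-4,-60,0],[0,0,0],0],[[-4,-70,20],[0,0,0],0],[[-4,-70,20],[0,0,0],0]]'
python3 - <<'E'
from ang import *
p=bot.camera('side')
cv2.imwrite('pics/m5.png',cv2.resize(p['frame'][190:350,200:370,::-1],(600,565),interpolation=cv2.INTER_CUBIC))
E
```

```text
time: 10.1
ee_pos: [0.5053, -0.2952, 0.1859]
tcp_rot: [-89.9, -0.3, -34.5]
wrist_force: [-0.5, -0.4, -0.9]
opening: -0.0002
```

View pics/m5.png

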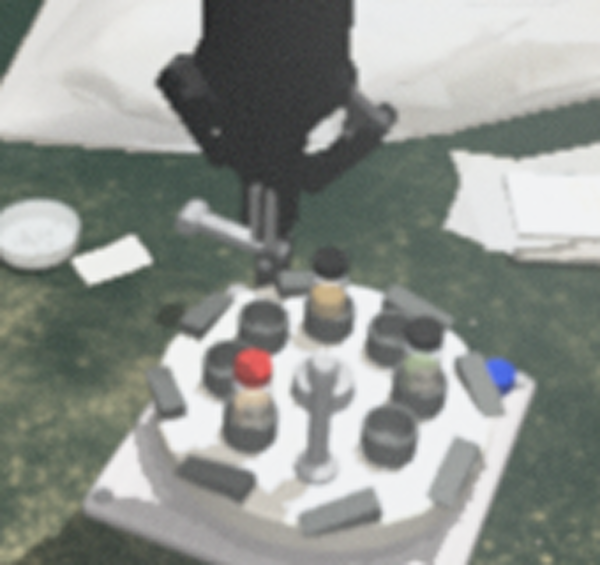

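The post head is at about (321,357) and its foot at (317,467). The vials are upright at (253,367), (423,330) and (330,262). I'll estimate the rotation from several points.

Run:
```python
from ang import *
p=bot.camera('side');f=lambda u:np.array(u)/3.53+[200,190]
for a,b,z in [((253,334),(321,356),.131),((249,440),(317,468),.052),((231,316),(253,364),.106),((403,374),(423,330),.106),((392,279),(330,260),.106)]:
    A,B=ang(p,f(a),z),ang(p,f(b),z);print(np.round(A,3),np.round(B,3),np.radians((B[0]-A[0]+180)%360-180).round(3))
```

```text
[-1.12967e+02  6.10000e-02] [-7.4391e+01  5.8000e-02] 0.673
[-1.12194e+02  6.20000e-02] [-7.2392e+01  6.3000e-02] 0.695
[2.03959e+02 5.60000e-02] [-1.14837e+02  5.80000e-02] 0.719
[-24.512   0.058] [15.496  0.053] 0.698
[6.6276e+01 5.3000e-02] [1.10619e+02 5.20000e-02] 0.774
```

The rotation comes out at about 0.69, inside the 0.60–0.78 window. Now I'll go behind the upright nose arm and tip it back down.

```bash
python3 -m inch '[[[-16,0,26],[0,0,0],0],[[-32,0,52],[0,0,0],0],[[-48,0,78],[0,0,0],0],[[-64,0,104],[0,0,0],0],[[-78,0,128],[0,0,0],0],[[-78,20,128],[0,0,0],0],[[-78,50,128],[0,0,0],0],[[-78,76,128],[0,0,0],0],[[-78,78,128],[0,0,0],0],[[-72,78,128],[0,0,0],0],[[-66,78,128],[0,0,0],0],[[-60,78,128],[0,0,0],0],[[-54,78,128],[0,0,0],0],[[-48,78,128],[0,0,0],0],[[-42,78,128],[0,0,0],0],[[-36,78,128],[0,0,0],0],[[-30,78,128],[0,0,0],0],[[-26,78,128],[0,0,0],0],[[-24,78,128],[0,0,0],0]]'
python3 - <<'E'
from ang import *
p=bot.camera('side')
cv2.imwrite('pics/m6.png',cv2.resize(p['frame'][190:350,200:370,::-1],(600,565),interpolation=cv2.INTER_CUBIC))
E
```

```text
time: 12.1
ee_pos: [0.5571, -0.1769, 0.105]
tcp_rot: [-90.0, -0.0, -34.5]
wrist_force: [-0.7, 0.2, -0.3]
opening: -0.0002
```

View pics/m6.png

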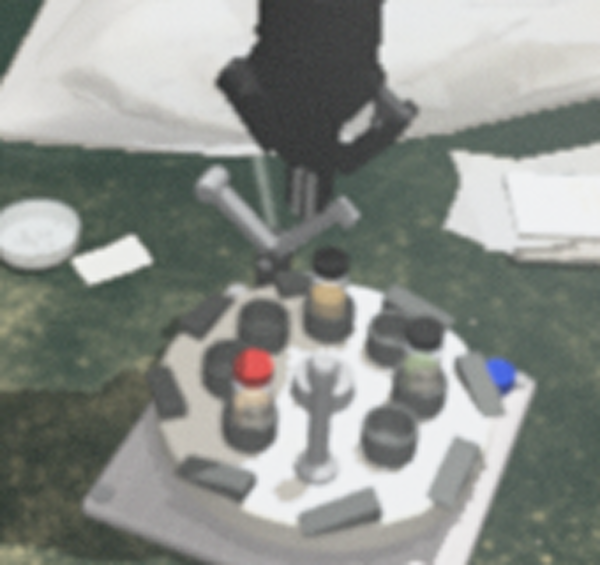

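The nose arm is at about 0.8 rad, right at the balance point. I'll push farther, wait, then lift clear.

```bash
python3 -m inch '[[[5,0,0],[0,0,0],0],[[10,0,0],[0,0,0],0],[[15,0,0],[0,0,0],0],[[18,0,0],[0,0,0],0],[[18,0,0],[0,0,0],0],[[18,0,0],[0,0,0],0],[[18,0,0],[0,0,0],0],[[18,0,0],[0,0,0],0],[[18,-15,0],[0,0,0],0],[[18,-45,0],[0,0,0],0],[[18,-75,0],[0,0,0],0],[[18,-90,20],[0,0,0],0],[[18,-110,40],[0,0,0],0],[[18,-110,40],[0,0,0],0],[[18,-110,40],[0,0,0],0]]'
python3 - <<'E'
from ang import *
p=bot.camera('side')
cv2.imwrite('pics/m7.png',cv2.resize(p['frame'][190:350,200:370,::-1],(600,565),interpolation=cv2.INTER_CUBIC))
E
```

```text
time: 13.65
ee_pos: [0.5947, -0.1541, 0.2157]
tcp_rot: [-90.0, -0.1, -34.4]
wrist_force: [-0.3, -0.5, -0.1]
opening: 0.0003
```

View pics/m7.png

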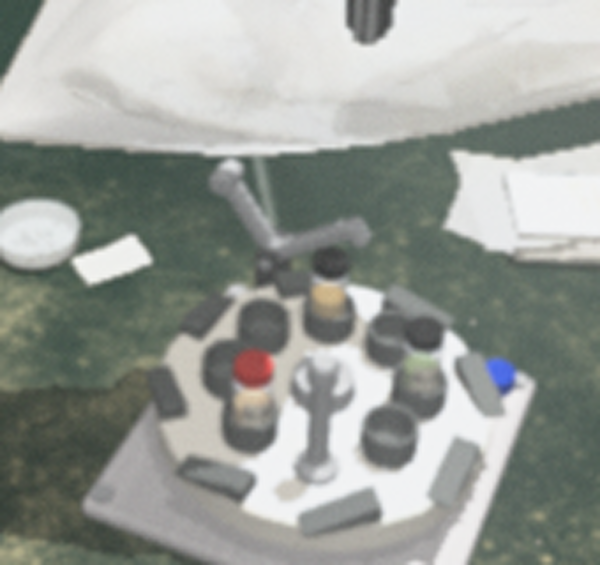

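The pawl is at about 0.5 rad and nothing is touching it. It may be falling slowly, so I'll wait and check for movement using the image difference and the detector.

```bash
cat > chk.py <<'E'
from ang import *
p=bot.camera('side');g=p['frame'].astype(int)
try:
    o=np.load('last.npy');d=np.abs(g-o).max(2)[240:285,255:320]>40;print('diff',d.sum())
except Exception: pass
np.save('last.npy',g)
print(bot.get_obs()['time'],[(np.round(d['box'],1).tolist(),round(d['confidence'],2)) for d in bot.search_frame(p,'pawl')[:2]])
E
python3 chk.py; python3 -m inch '[[[0,0,0],[0,0,0],0],[[0,0,0],[0,0,0],0],[[0,0,0],[0,0,0],0],[[0,0,0],[0,0,0],0],[[0,0,0],[0,0,0],0],[[0,0,0],[0,0,0],0],[[0,0,0],[0,0,0],0],[[0,0,0],[0,0,0],0],[[0,0,0],[0,0,0],0],[[0,0,0],[0,0,0],0]]' >/dev/null; python3 chk.py;  python3 -m inch '[[[0,0,0],[0,0,0],0],[[0,0,0],[0,0,0],0],[[0,0,0],[0,0,0],0],[[0,0,0],[0,0,0],0],[[0,0,0],[0,0,0],0],[[0,0,0],[0,0,0],0],[[0,0,0],[0,0,0],0],[[0,0,0],[0,0,0],0],[[0,0,0],[0,0,0],0],[[0,0,0],[0,0,0],0]]' >/dev/null; python3 chk.py
```

```text
13.75 [([257.6, 233.0, 304.3, 263.2], 0.58)]
diff 0
14.85 [([260.8, 234.8, 303.9, 266.1], 0.59)]
diff 0
15.95 [([256.9, 234.7, 304.7, 264.3], 0.88)]
```

Run:
```python
from h import *
p=bot.camera('side');x=[.5445,-.2801,np.radians(-34.5)];c,s=np.cos(x[2]),np.sin(x[2])
W=lambda P:[x[0]+c*P[0]-s*P[1],x[1]+s*P[0]+c*P[1],P[2]]
for t in np.arange(0,1.5,.1):
    print(round(t,1),*[((proj(p,W(P))-[200,190])*3.53).round(0) for P in [(-.07+.07*np.cos(t),.091,.064+.07*np.sin(t)),(-.07-.06*np.sin(t),.091,.064+.06*np.cos(t))]])
g=p['frame'].astype(int);o=np.load('last.npy');print(np.abs(g-o).max(2)[230:285,255:320].max())
```

```text
0.0 [378. 280.] [279. 175.]
0.1 [378. 271.] [270. 173.]
0.2 [377. 262.] [262. 171.]
0.3 [375. 253.] [253. 171.]
0.4 [372. 244.] [245. 171.]
0.5 [368. 235.] [237. 172.]
0.6 [363. 226.] [230. 174.]
0.7 [358. 217.] [223. 177.]
0.8 [351. 208.] [217. 180.]
0.9 [343. 200.] [211. 184.]
1.0 [335. 192.] [206. 188.]
1.1 [326. 185.] [202. 194.]
1.2 [317. 179.] [199. 199.]
1.3 [307. 173.] [196. 205.]
1.4 [297. 168.] [194. 212.]
8
```

The pawl is static at about 0.57 rad, held up by friction. I'll press straight down on the nose arm from above. At home its top should be at z = 69 mm.

```bash
python3 -m inch '[[[12,10,-20],[0,0,0],0],[[12,30,-39],[0,0,0],0],[[12,60,-39],[0,0,0],0],[[12,90,-39],[0,0,0],0],[[12,105,-39],[0,0,0],0],[[12,109,-39],[0,0,0],0],[[12,113,-39],[0,0,0],0],[[12,117,-39],[0,0,0],0],[[12,121,-39],[0,0,0],0],[[12,125,-39],[0,0,0],0],[[12,129,-39],[0,0,0],0],[[12,133,-39],[0,0,0],0],[[12,137,-39],[0,0,0],0],[[12,141,-39],[0,0,0],0],[[12,141,-39],[0,0,0],0]]'
python3 - <<'E'
from ang import *
p=bot.camera('side')
cv2.imwrite('pics/m8.png',cv2.resize(p['frame'][190:350,200:370,::-1],(600,565),interpolation=cv2.INTER_CUBIC))
E
```

```text
time: 17.55
ee_pos: [0.5812, -0.1934, 0.0725]
tcp_rot: [-90.0, 0.1, -34.5]
wrist_force: [-0.3, -0.4, -0.7]
opening: 0.0002
```

View pics/m8.png

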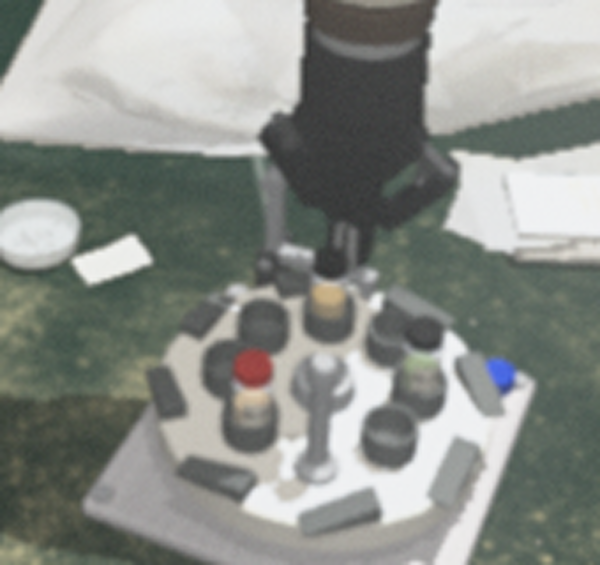

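The lever is nearly upright and the nose end is near (365,280). I'll press a few millimetres more to seat it, and watch the force.

```bash
python3 -m inch '[[[0,1.5,0],[0,0,0],0],[[0,2.5,0],[0,0,0],0],[[0,3,0],[0,0,0],0],[[0,3,0],[0,0,0],0]]'; python3 -m inch '[[[0,0.5,0],[0,0,0],0],[[0,1,0],[0,0,0],0],[[0,1,0],[0,0,0],0]]'
```

```text
time: 18.0
ee_pos: [0.5814, -0.1935, 0.0699]
tcp_rot: [-90.0, 0.1, -34.5]
wrist_force: [0.3, 0.4, -0.6]
opening: -0.0002
time: 18.3
ee_pos: [0.5814, -0.1934, 0.0691]
tcp_rot: [-90.0, 0.1, -34.5]
wrist_force: [0.1, -0.1, 1.3]
opening: -0.0004
```

```bash
python3 -m inch '[[[0,0.6,0],[0,0,0],0],[[0,1,0],[0,0,0],0],[[0,1,0],[0,0,0],0]]'; python3 -m inch '[[[0,-10,0],[0,0,0],0],[[0,-40,0],[0,0,0],0],[[0,-80,0],[0,0,0],0],[[0,-110,20],[0,0,0],0],[[0,-130,50],[0,0,0],0],[[0,-130,80],[0,0,0],0],[[0,-130,90],[0,0,0],0],[[0,-130,90],[0,0,0],0],[[0,-130,90],[0,0,0],0],[[0,-130,90],[0,0,0],0]]'
python3 - <<'E'
from ang import *
p=bot.camera('side')
cv2.imwrite('pics/m9.png',cv2.resize(p['frame'][190:350,200:370,::-1],(600,565),interpolation=cv2.INTER_CUBIC))
E
```

```text
time: 18.6
ee_pos: [0.5815, -0.1935, 0.069]
tcp_rot: [-90.0, 0.0, -34.5]
wrist_force: [-2.6, 1.0, 7.1]
opening: 0.0004
time: 19.6
ee_pos: [0.6319, -0.1203, 0.1987]
tcp_rot: [-90.1, 0.1, -34.6]
wrist_force: [0.6, -1.0, -0.4]
opening: -0.0002
```

View pics/m9.png

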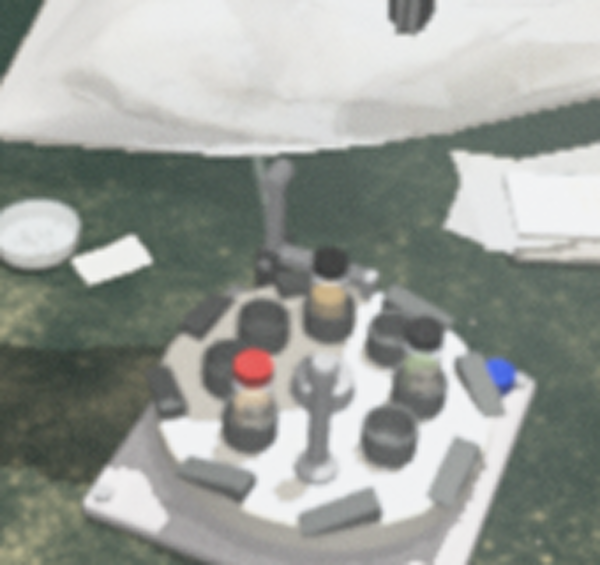

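The lever top is at (281,170), matching its starting "down" position of (280,171). The nose is down and met firm resistance (7 N) at z = 69.0 mm. The post is still at (321,357), and the vials and cap haven't moved. I'll hand it in.

```bash
python3 -c "
from workcell import bot
print(bot.job_done())"
```

```text
the job is handed in; nothing more can be done
None
```

The job is handed in: the wheel is one notch back and the pawl is down behind the next tooth. It took about 20 s on the robot's clock, using only the closed fingertips, and nothing was grasped. `job_done` gives no verdict, so this rests on my own checks.

- **Pawl up:** I pushed the lever over towards the feeder's -x. The picture afterwards showed the nose arm upright and the wheel unturned.
- **Wheel back one notch:** I pushed the post's head in two stages, with the fingertip above the vials. Five points in the side picture gave a rotation of 0.67 to 0.77 rad. Four of them lay between 0.67 and 0.72; one vial cap read 0.77, which I took to be pixel error. The post was in the same place in the last picture.
- **Pawl down:** The first push got the pawl past its balance point, but it stuck at about 0.57 rad instead of falling. I pressed the nose arm down from above until it met firm resistance (7 N) with the fingertip at 69.0 mm, which is the arm's stated height when home. After I lifted off, the lever top was back within about a pixel of where it started.

At the end the fingers were well clear, about 0.2 m above the table. The vials were upright in their cups, and the spare cap and the petri dish looked unmoved. I did not recheck the tape roll, timer or tube at the end, but the tool did not go near the roll or tube, and I never located the timer.

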